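# Open the parts canister

### The arm

A 7-joint arm with a two-finger parallel gripper is mounted at the origin on the work surface. World frame = base frame: x ahead of the robot, y to its left, z up, the work surface at z = 0. Lengths are in m, angles in degrees, forces in N, time in s.
With the tool pointing down it reaches from about 0.35 to 0.775 m from the base axis. Payload 3.1 kg.
Tool frame: the origin (TCP) lies at the very end of the fingers, on their centre line; the grasp point (between the pads) lies 19 mm behind it; z points along the fingers, y is the direction in which the jaws open and shut (so a half turn about z gives the same grasp; the last joint's range is limited). The gripper opens to 85 mm and grips with 20 to 120 N. Pads are 22 mm wide; open, the fingers measure 114 mm over their backs; the gripper's body (76 mm by 85 mm) begins 54 mm behind the grasp point. The pads swing forward as they close: fully open they stand 13 mm farther back than shut.
Start: joints at [65.506, 17.813, 0.802, 86.603, -0.252, 75.585, -1.558], TCP at [0.207, -0.51, 0.231] pointing down, gripper open.
Joint ranges: [-154.91, 154.91], [-16.99, 109.72], [-72.82, 74.43], [7.12, 147.25], [-82.49, 262.49], [11.32, 116.49], [-174.64, 174.64]. Speed limits (degrees/s): [159.86, 159.86, 180, 180, 180, 180, 180].

### API

Orientations are given as a 3x3 rotation matrix whose columns are the frame's x, y, z axes.
In Python, from station import readout, vision, order, models gives the robot as it stands.
- The arm moves only by the tool servo_tool, never from a script. Its argument "rows" is a list that holds one entry, the list of rows, each a list of 4 numbers: the shift along the tool's x, y, z in units of 30 mm (1.0 is 30 mm), then the turn about the tool's z in units of 6 degrees (1.0 is 6 degrees). In form: [[[tx, ty, tz, turn], ...]]. A call has 1 to 5 rows; each row shifts and turns the commanded pose from where the row before left it, along the tool's axes as they then stand; what a row does not reach is not made up. A row lasts 1/12 s, in which the tool goes at most 41.7 mm and 7.16 degrees, less where a joint would pass 70% of its speed; a pose out of reach is approached as far as the arm can. A call is refused whole if a number of a shift passes 1 or a number of a turn 1, either way. A call with a gripper value outside its range is refused whole. "hand" is the opening, from 0 (shut) to 1 (fully open), set as the call begins (left out, the last holds). The fingers move at their own pace and stop on an object; the grip force is fixed at half the most. Time passes only in rows, so rows that do not move let the fingers close. It gives the time, the measured TCP pose, the force and the opening at its end, in the units of the state.
- readout.sense(): the state, without advancing time (a new reading comes with each control period).
- vision.capture(name): name is "scene" or "top" or "wrist"; returns (picture, depth): 384x512x3 uint8, red, green, blue; 384x512 float32, m along the optical axis (not along the pixel's ray), 0 where there is no reading.
- vision.calibration(name): a dict with "vfov" (degrees; the focal length in pixels is half the picture's height over the tangent of half this angle, whatever the lens; pixels are square), "cx", "cy" (the principal point, pixels), "world_to_cam" (4x4, takes a point from world to camera coordinates). Camera axes: x right, y up, looking along -z (the intrinsics and any distortion apply to the point x, -y, -z); pixel columns grow to the right and rows downward; lengths in m; the calibration is good to about 2 mm. A picture is of the moment at which its call begins: read the wrist's pose just before it. calibration takes no time and is no camera call; for the wrist camera it gives the pose at the moment of the call.
- order.finish_job(): hands the job in, once; it reports no verdict.
Trained networks look in the newest picture that a camera, given by its name, has taken for a name from the list of things; names that differ only in an ending like _2 or _b are one class to them, and where a whole thing is asked for, a point or a joint stands for the part that bears it (a point fixed in the world has none). Each returns a list of dicts, best first, with "conf" (0 to 1); they miss things now and then, are a little off and sometimes report something else, mostly with a low value. They report only what shows in the picture. A call takes as long as a camera call. They do not tell look-alikes from the thing itself.
- models.spot_in(camera, query): "rect" ([left, top, width, height] in pixels, round what is visible of it).
- models.outline_of(camera, query): "region" (384x512 bool, what is visible of it) and "rect" ([left, top, width, height] in pixels, round what is visible of it).
- models.mark_of(camera, query): "uv" ([column, row] in pixels: a listed point, or the origin of a listed thing).
The state is a dict: "t": time; "joint_pos": joint angles; "qd": joint speeds; "effort": joint torques, N m; "tool_pos": TCP position; "ee_rot": TCP orientation; "wrist_force": force on the tool from outside, world axes, zero at the start; "ft_torque": the same for the moment, N m; "finger_gap": finger opening in m.
Only numpy, scipy, OpenCV 4.12 (cv2) and the standard library are available. Lean on these libraries where they do the work, as an engineer would, in place of code of your own. Each camera call takes 0.05 s, during which the arm holds its last target. There are 200 camera calls.

### The job

Open the steel parts canister: its wooden lid is held from below by four hidden lugs, so take the lid by its knob, pull up gently and feel for the place where it lets go by turning it, without forcing it. Lift the lid off and set it down, not drop it, knob up and wholly on the round cork mat, then let go. Leave the other toys where they are.

Things in the scene. Friction and masses are not known exactly. Their poses are not given: they have to be found in the camera images.
- canister: Upright round stainless steel canister, 102 mm in diameter, 80 mm high, 5 mm wall, fixed to the shelf. Origin: centre of its underside, z up. The lid lies on its rim, the lid's origin 60 mm above this one.
- canister_mouth (a point): Centre of the canister's mouth, level with its rim, 80 mm above its underside. The lid is clear once raised by 25 mm. If the lid is turned while pulled up 4 to 6 mm, the collar snaps back around the lugs at a gap and the upward resistance vanishes; the lugs are then at the near edge of the gap, about 5 degrees before its middle; turning on 10 degrees would run them into its far side.
- canister_collar (a point): Point on the canister's axis, 66 mm up: underside of a collar hidden inside, a ring of four fingers with gaps between them every 90 degrees. Where the gaps lie differs every time and cannot be seen or read. The collar is sprung upward only: 2.4 N to start, 1.2 N more per mm, hard stop at 8 mm. It does not turn in gentle use.
- lid: Round wooden lid, plate 104 mm in diameter, 6 mm thick, bar knob on top. Mass 0.13 to 0.26 kg with knob. Origin: centre of the lowest face of the stem under the plate, z up; plate underside 20 mm above it, plate top 26 mm. A 4 mm step of 86 mm diameter under the plate enters the mouth with 3 mm play all round. The lid stands steadily on its stem and lugs on a flat surface.
- lid_lugs (a point): Top of the four lugs (8 mm wide, 4 mm thick, reaching 38 mm from the axis, along the lid's +-x and +-y) at the foot of its 44 mm thick stem, 4 mm above the lid's origin. They start 2 mm below the collar's fingers: pulled up, the lid rises 2 mm, then lifts the sprung collar. Turned 16 to 74 degrees, either way, they come under gaps and lift straight out, within 4 degrees either side.
- knob: Wooden bar-shaped knob, rigidly on the lid: 40 mm long along its x, 14 mm thick along its y, 34 mm high, to be pinched across its thickness from above. Origin: centre of its underside on the lid's top face (26 mm above the lid's origin), axes those of the lid.
- mat: Round cork mat, 190 mm in diameter, 4 mm thick, fixed to the shelf. Origin: centre of its underside, top face 4 mm above it.
- crane_car: Bystander: yellow plastic crane car, 100 x 48 x 72 mm, loose. Origin: centre of its underside.
- buffer_stop: Bystander: stainless steel buffer stop, 50 x 60 x 54 mm, loose. Origin: centre of its underside.
- dome: Bystander: small glass tunnel dome, 76 mm in diameter, 47 mm high, loose. Origin: centre of its underside.
- crossing: Bystander: wooden level crossing, 130 x 100 mm, 55 mm high with its striped barrier, fixed. Origin: centre of its underside.
Not all that is in view belongs to the job. Leave any turquoise look-alike of the lid alone.

How it is judged:
By the outcome, as a careful person would: the job done as asked, in the order asked, and still so for the second after the job is handed in, with the robot touching nothing.
It also fails if it takes over 51 s, if anything falls off the work surface, if the arm or the gripper's body presses on something with over 40 N, if the wrist force passes 120 N, or if a joint passes its speed limit or range.

## Working session

There is one attempt and no reset: what is moved stays moved. The work goes in short steps, Python scripts to look and compute and a tool call to move; the robot and the scene stay as the last step left them, time stands still between calls to the robot, and variables do not carry over. Pictures are saved under pics/ and viewed, about 8 in all and at most 12, crops included, and the job is handed in when it is done.

Besides the shell and the picture viewer there is one more tool, called after "Emit:" as a command line: name --argument value ..., lists and objects as JSON in quotes. servo_tool: Moves the arm, as the interface text tells. Its arguments: {"type":"object","properties":{"rows":{"type":"array"},"hand":{"type":"number"}},"required":["rows"]}

```bash
mkdir -p pics
cat > h.py <<'E'
import numpy as np,cv2
from station import readout,vision,order,models
def cap(n):
    c=vision.calibration(n); im,d=vision.capture(n); return c,im,d
def toworld(c,u,v,depth):
    f=192/np.tan(np.radians(c["vfov"]/2))
    p=np.array([(u-c["cx"])/f*depth,-(v-c["cy"])/f*depth,-depth,1+0*depth]) 
    return (np.linalg.inv(np.array(c["world_to_cam"]))@p)[:3]
def cloud(c,d,mask):
    v,u=np.nonzero(mask&(d>0)); return toworld(c,u,v,d[v,u]).T,u,v
E
python3 - <<'E'
from h import *
print(vision.calibration("top"))
ims=[]
for n in("scene","top"):
    c,im,d=cap(n); ims.append(im)
    for q in("lid","knob","mat","canister"):
        for r in models.outline_of(n,q)[:3]:
            P,_,_=cloud(c,d,r["region"]); 
            if len(P): print(n,q,round(r["conf"],2),r["rect"],np.median(P,0).round(3),P.min(0).round(3),P.max(0).round(3))
cv2.imwrite("pics/a.png",cv2.cvtColor(cv2.resize(np.vstack(ims),(400*1,600)),cv2.COLOR_RGB2BGR))
cv2.imwrite("pics/a_top.png",cv2.cvtColor(ims[1],cv2.COLOR_RGB2BGR))
s=readout.sense();print(s)
E
```

```text
{'vfov': 43.68987373286872, 'cx': 251.47394678608418, 'cy': 197.36527192841146, 'world_to_cam': array([[-2.80057369e-02, -9.99600648e-01, -3.77126185e-03,
         3.92333822e-03],
       [ 9.88747084e-01, -2.82558884e-02,  1.46904079e-01,
        -6.01295506e-01],
       [-1.46951973e-01,  3.85332831e-04,  9.89143553e-01,
        -1.67409646e+00],
       [ 0.00000000e+00,  0.00000000e+00,  0.00000000e+00,
         1.00000000e+00]])}
scene lid 0.92 [220.6, 257.8, 37.3, 31.5] [ 0.713 -0.247  0.026] [ 0.647 -0.295 -0.007] [ 0.76  -0.196  0.063]
scene lid 0.71 [213.4, 193.1, 33.5, 29.6] [ 0.575 -0.125  0.086] [ 0.474 -0.172 -0.006] [ 0.622 -0.025  0.125]
scene lid 0.66 [175.7, 181.7, 32.7, 27.9] [ 0.421 -0.138  0.026] [ 0.362 -0.183  0.001] [ 0.466 -0.083  0.064]
scene knob 0.46 [186.4, 190.0, 9.3, 6.9] [ 0.418 -0.134  0.054] [ 0.397 -0.146  0.026] [ 0.435 -0.119  0.064]
scene knob 0.41 [174.9, 243.8, 17.5, 11.0] [ 0.545 -0.297  0.056] [ 0.506 -0.305  0.024] [ 0.563 -0.282  0.065]
scene mat 0.8 [240.1, 142.2, 50.3, 43.1] [0.499 0.143 0.003] [ 0.395  0.047 -0.006] [0.59  0.247 0.012]
sce
[... 1079 characters left out ...]
    75.58315937, -1.5606312 ]), 'qd': array([ 0.08716086, -0.01008737, -0.06139881, -0.08970553, -0.05813868,
       -0.05131617, -0.08708643]), 'effort': array([-7.38110271e-05, -3.79440415e+01,  1.45511208e-01, -2.30627096e+01,
        1.20734260e-02,  3.26798094e-03,  6.91345775e-06]), 'tool_pos': array([ 0.20696481, -0.50957442,  0.23127213]), 'ee_rot': array([[ 9.26494371e-01,  3.76308619e-01, -6.46880144e-05],
       [ 3.76308619e-01, -9.26494373e-01, -3.16733464e-06],
       [-6.11249767e-05, -2.14081397e-05, -9.99999998e-01]]), 'wrist_force': array([ 0.49914039, -0.71243122, -0.33881108]), 'ft_torque': array([-0.04039124,  0.00572369, -0.0016983 ]), 'finger_gap': 0.08524248704192006}
```

View pics/a.png

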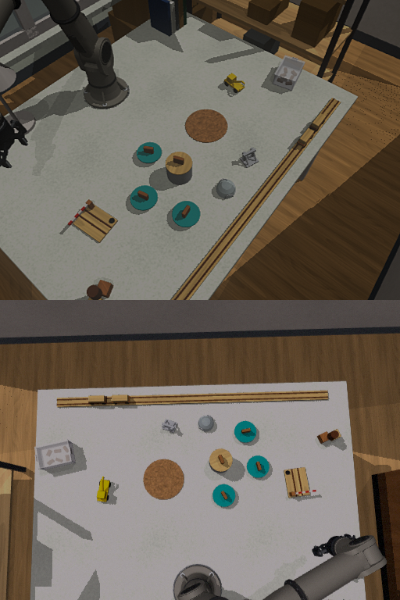

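The wooden lid on the canister is near (283,205) in the top image, with the three turquoise look-alikes around it and the cork mat left of it near (206,230). Next I'll measure the knob yaw and plan the approach.

Run:
```python
from h import *
c,im,d=cap("top")
P,u,v=cloud(c,d,np.ones(d.shape,bool))
k=(np.hypot(P[:,0]-.566,P[:,1]+.121)<.06)
pl=P[k&(abs(P[:,2]-.086)<.006)]; kn=P[k&(P[:,2]>.108)]
(cx,cy),r=cv2.minEnclosingCircle(P[k&(P[:,2]>.075)][:,:2].astype(np.float32)); print("lid c",cx,cy,r)
w,V=np.linalg.eigh(np.cov(kn[:,:2].T)); print(len(kn),kn.mean(0),w**.5,np.degrees(np.arctan2(V[1,1],V[0,1])))
m=[r for r in models.outline_of("top","mat")][0]
Q,_,_=cloud(c,d,m["region"]);print("mat",cv2.minEnclosingCircle(Q[abs(Q[:,2]-.004)<.006][:,:2].astype(np.float32)))
s=readout.sense();R=s["ee_rot"];print((R.T@(np.array([cx,cy,.231])-s["tool_pos"])/.03).round(2))
for n in("crane_car","buffer_stop","dome","crossing"):
    for r in models.outline_of("top",n)[:1]:
        Q,_,_=cloud(c,d,r["region"]);print(n,np.median(Q,0).round(3),Q.min(0).round(3),Q.max(0).round(3))
```

```text
lid c 0.5666059851646423 -0.12021235376596451 0.05203256011009216
50 [ 0.56552279 -0.11998598  0.11897391] [0.00422124 0.01166727] -159.5820261523519
mat ((0.4952646493911743, 0.1442115753889084), 0.09539707005023956)
[ 1.599e+01 -7.510e+00  1.000e-02]
crane_car [0.45  0.413 0.03 ] [ 0.397  0.389 -0.01 ] [0.508 0.448 0.079]
buffer_stop [0.741 0.115 0.012] [ 0.718  0.081 -0.007] [0.78  0.149 0.067]
dome [ 0.751 -0.062  0.032] [ 0.717 -0.101 -0.007] [ 0.801 -0.023  0.053]
crossing [ 0.462 -0.471  0.012] [ 0.395 -0.532 -0.005] [ 0.531 -0.417  0.065]
```

Emit:
servo_tool --rows '[[[1,-0.47,0,0],[1,-0.47,0,0],[1,-0.47,0,0],[1,-0.47,0,0],[1,-0.47,0,0]]]' --hand 1

```text
t: 1.22
tool_pos: [0.3203, -0.3866, 0.2314]
ee_rot: [[0.927, 0.376, 0.0], [0.376, -0.927, -0.0], [0.0, 0.0, -1.0]]
wrist_force: [0.6, 0.1, -0.1]
finger_gap: 0.0856
```

Emit:
servo_tool --rows '[[[1,-0.47,0,0],[1,-0.47,0,0],[1,-0.47,0,0],[1,-0.47,0,0],[1,-0.47,0,0]]]'

```text
t: 1.63
tool_pos: [0.4328, -0.2647, 0.2316]
ee_rot: [[0.926, 0.376, 0.0], [0.376, -0.926, -0.0], [0.0, 0.001, -1.0]]
wrist_force: [-0.5, -0.9, 0.7]
finger_gap: 0.085
```

Emit:
servo_tool --rows '[[[1,-0.47,0,0],[1,-0.47,0,0],[1,-0.47,0,0],[1,-0.47,0,0],[1,-0.47,0,0]]]'

```text
t: 2.05
tool_pos: [0.5452, -0.1431, 0.2315]
ee_rot: [[0.927, 0.376, 0.0], [0.376, -0.927, -0.0], [0.0, 0.0, -1.0]]
wrist_force: [0.1, 0.1, -0.4]
finger_gap: 0.0855
```

Emit:
servo_tool --rows '[[[1,-0.47,0,0],[0,0,0,0],[0,0,0,0]]]'

```text
t: 2.3
tool_pos: [0.5679, -0.1168, 0.231]
ee_rot: [[0.924, 0.382, 0.0], [0.382, -0.924, 0.002], [0.001, -0.001, -1.0]]
wrist_force: [-0.9, -1.0, 0.1]
finger_gap: 0.0854
```

```bash
cat > k.py <<'E'
from h import *
s=readout.sense(); c,im,d=cap("wrist")
cv2.imwrite("pics/w%d.png"%(s["t"]*100),cv2.cvtColor(im,cv2.COLOR_RGB2BGR))
P,u,v=cloud(c,d,np.ones(d.shape,bool))
k=(np.hypot(P[:,0]-.566,P[:,1]+.121)<.06)
L=P[k&(P[:,2]>.075)&(P[:,2]<.13)][:,:2].astype(np.float32);print("lid",cv2.minEnclosingCircle(L))
kn=P[k&(P[:,2]>.112)&(P[:,2]<.13)]
rc=cv2.minAreaRect(kn[:,:2].astype(np.float32)); print(len(kn),"knob",rc,np.percentile(kn[:,2],[5,50,95]))
R=s["ee_rot"];t=np.array([*rc[0],.231])
w,V=np.linalg.eigh(np.cov(kn[:,:2].T));print("yaw",np.degrees(np.arctan2(V[1,1],V[0,1])),"tool yaw",np.degrees(np.arctan2(R[1,0],R[0,0])))
print(s["tool_pos"],s["joint_pos"].round(1),(R.T@(t-s["tool_pos"])/.03).round(2),s["t"],s["wrist_force"],"pic w%d"%(s["t"]*100))
E
python3 k.py
```

```text
lid ((0.569301426410675, -0.12111025303602219), 0.05207636207342148)
886 knob ((0.5696007609367371, -0.12098367512226105), (0.03962636739015579, 0.013958907686173916), 21.29151725769043) [0.11665533 0.11905527 0.1203391 ]
yaw -158.95774657089095 tool yaw 22.428567775496685
[ 0.56790724 -0.1167539   0.23097051] [ 21.8  22.4 -16.7  81.2   6.4  77.4 -62.7] [-0.    0.15 -0.  ] 2.3 [-0.89125443 -1.00442074  0.06428607] pic w229
```

Emit:
servo_tool --rows '[[[0,0.14,0.8,0.2],[0,0,0.9,0],[0,0,0.9,0],[0,0,0,0],[0,0,0,0]]]'

```text
t: 2.77
tool_pos: [0.5664, -0.1255, 0.1522]
ee_rot: [[0.935, 0.354, -0.004], [0.354, -0.935, -0.0], [-0.004, -0.001, -1.0]]
wrist_force: [0.2, -1.0, 0.1]
finger_gap: 0.085
```

```bash
python3 k.py
```

```text
lid ((0.5692790746688843, -0.12109893560409546), 0.052270591259002686)
1677 knob ((0.5697344541549683, -0.12064745277166367), (0.03990425914525986, 0.013720444403588772), 21.035545349121094) [0.11651685 0.11905234 0.12019391]
yaw -158.88962414355888 tool yaw 20.757010158502755
[ 0.56641522 -0.1255082   0.15221957] [ 22.1  25.5 -15.9  88.    7.4  67.8 -64.4] [ 0.15 -0.12 -2.63] 2.7667 [ 0.21771305 -0.96086162  0.10260605] pic w276
```

Emit:
servo_tool --rows '[[[0,0,0,0]]]'

```text
t: 2.9
tool_pos: [0.5696, -0.1248, 0.1556]
ee_rot: [[0.935, 0.356, 0.004], [0.356, -0.935, -0.001], [0.003, 0.002, -1.0]]
wrist_force: [0.9, 0.7, 0.8]
finger_gap: 0.0855
```

Emit:
servo_tool --rows '[[[0,0,0,0]]]'

```text
t: 2.98
tool_pos: [0.5698, -0.1243, 0.1557]
ee_rot: [[0.934, 0.356, 0.004], [0.356, -0.934, -0.001], [0.004, 0.003, -1.0]]
wrist_force: [0.1, 0.0, -0.2]
finger_gap: 0.0855
```

Emit:
servo_tool --rows '[[[0.04,-0.11,0.4,0],[0,0,0.5,0],[0,0,0.5,0],[0,0,0.4,0],[0,0,0.25,0]]]'

```text
t: 3.4
tool_pos: [0.5686, -0.1204, 0.0919]
ee_rot: [[0.934, 0.357, 0.001], [0.357, -0.934, -0.0], [0.001, 0.0, -1.0]]
wrist_force: [-1.4, 0.1, 0.8]
finger_gap: 0.0851
```

Emit:
servo_tool --rows '[[[0,0,0,0],[0,0,0,0],[0,0,0,0]]]'

```text
t: 3.65
tool_pos: [0.5694, -0.1205, 0.0932]
ee_rot: [[0.934, 0.357, 0.003], [0.357, -0.934, -0.001], [0.002, 0.001, -1.0]]
wrist_force: [0.6, -1.4, 0.8]
finger_gap: 0.0853
```

```bash
python3 k.py
```

```text
lid ((0.5733460187911987, -0.11939363926649094), 0.056627459824085236)
6313 knob ((0.5703552961349487, -0.12175913155078888), (0.040739256888628006, 0.11125842481851578), 31.07701873779297) [0.1138984  0.11929679 0.12850328]
yaw 110.9429036043462 tool yaw 20.905181970949283
[ 0.56941859 -0.12045813  0.09315755] [ 21.4  28.7 -15.6  92.1   8.5  60.2 -65.7] [ 0.02  0.06 -4.59] 3.65 [ 0.5676121  -1.37337     0.78089086] pic w365
```

Emit:
servo_tool --rows '[[[0,0,0,0],[0,0,0,0],[0,0,0,0],[0,0,0,0],[0,0,0,0]]]' --hand 0

```text
t: 4.12
tool_pos: [0.5684, -0.1203, 0.0919]
ee_rot: [[0.934, 0.357, 0.0], [0.357, -0.934, -0.0], [0.0, 0.0, -1.0]]
wrist_force: [0.4, -0.3, -0.6]
finger_gap: 0.0257
```

Emit:
servo_tool --rows '[[[0,0,0,0],[0,0,0,0],[0,0,0,0],[0,0,0,0],[0,0,0,0]]]'

```text
t: 4.53
tool_pos: [0.5685, -0.1203, 0.092]
ee_rot: [[0.934, 0.357, 0.0], [0.357, -0.934, -0.0], [0.0, 0.0, -1.0]]
wrist_force: [-0.2, -0.5, 1.2]
finger_gap: 0.0129
```

```bash
python3 k.py; python3 -c "
from h import *
print(readout.sense()['ft_torque'])"; ls pics
```

```text
lid ((0.5693861246109009, -0.12029044330120087), 0.05217253789305687)
5181 knob ((0.5708034038543701, -0.12101948261260986), (0.036882709711790085, 0.03639569878578186), 62.563804626464844) [0.11417307 0.11927899 0.12868436]
yaw -159.0782073874045 tool yaw 20.908127106979318
[ 0.5685152  -0.12034578  0.09197354] [ 21.4  28.7 -15.5  92.2   8.5  60.2 -65.7] [ 0.06  0.05 -4.63] 4.5333 [-0.18025526 -0.50427048  1.17211303] pic w453
[-0.02320283  0.0319373   0.05707673]
a.png
a_top.png
w229.png
w276.png
w365.png
w453.png
```

Emit:
servo_tool --rows '[[[0,0,-0.02,0],[0,0,-0.02,0],[0,0,0,0],[0,0,0,0],[0,0,0,0]]]'

```text
t: 5.0
tool_pos: [0.5679, -0.1202, 0.0925]
ee_rot: [[0.934, 0.357, -0.001], [0.357, -0.934, 0.0], [-0.001, -0.001, -1.0]]
wrist_force: [0.5, 0.4, -1.5]
finger_gap: 0.0131
```

Emit:
servo_tool --rows '[[[0,0,-0.04,0],[0,0,-0.04,0],[0,0,-0.04,0],[0,0,0,0],[0,0,0,0]]]'

```text
t: 5.42
tool_pos: [0.5678, -0.1202, 0.0958]
ee_rot: [[0.934, 0.357, -0.001], [0.357, -0.934, 0.0], [-0.001, -0.001, -1.0]]
wrist_force: [0.6, -0.6, -8.1]
finger_gap: 0.013
```

Emit:
servo_tool --rows '[[[0,0,0,0],[0,0,0,0]]]'

```text
t: 5.58
tool_pos: [0.5678, -0.1202, 0.096]
ee_rot: [[0.934, 0.357, -0.001], [0.357, -0.934, 0.0], [-0.001, -0.001, -1.0]]
wrist_force: [0.4, 0.0, -7.4]
finger_gap: 0.0136
```

Emit:
servo_tool --rows '[[[0,0,-0.03,-0.3],[0,0,0,-0.35],[0,0,0,-0.35],[0,0,0,-0.35],[0,0,0,-0.35]]]'

```text
t: 6.0
tool_pos: [0.5671, -0.12, 0.0967]
ee_rot: [[0.855, 0.518, -0.003], [0.518, -0.855, 0.001], [-0.002, -0.002, -1.0]]
wrist_force: [-0.6, 0.9, -8.2]
finger_gap: 0.0127
```

Emit:
servo_tool --rows '[[[0,0,0,0],[0,0,0,0],[0,0,0,0]]]'

```text
t: 6.25
tool_pos: [0.5672, -0.1201, 0.0969]
ee_rot: [[0.857, 0.516, -0.002], [0.516, -0.857, 0.0], [-0.002, -0.002, -1.0]]
wrist_force: [-1.7, 0.3, -8.5]
finger_gap: 0.0131
```

Emit:
servo_tool --rows '[[[0,0,0,-0.17],[0,0,0,-0.17],[0,0,0,0]]]'

```text
t: 6.5
tool_pos: [0.5677, -0.12, 0.0972]
ee_rot: [[0.837, 0.548, -0.001], [0.548, -0.837, 0.0], [-0.001, -0.001, -1.0]]
wrist_force: [-2.0, 0.4, -8.2]
finger_gap: 0.013
```

Emit:
servo_tool --rows '[[[0,0,0,-0.17],[0,0,0,-0.17],[0,0,0,0]]]'

```text
t: 6.75
tool_pos: [0.5701, -0.121, 0.099]
ee_rot: [[0.817, 0.577, 0.004], [0.577, -0.817, -0.002], [0.002, 0.004, -1.0]]
wrist_force: [-0.3, -0.5, -2.3]
finger_gap: 0.0132
```

Emit:
servo_tool --rows '[[[0,0,0,0],[0,0,0,0],[0,0,0,0]]]'

```text
t: 7.0
tool_pos: [0.5697, -0.121, 0.0988]
ee_rot: [[0.817, 0.576, 0.003], [0.576, -0.817, -0.001], [0.002, 0.003, -1.0]]
wrist_force: [-0.3, -0.3, -2.5]
finger_gap: 0.0133
```

```bash
python3 -c "
from h import *
s=readout.sense();print(s['ft_torque'],s['wrist_force'])"
```

```text
[-0.08412394  0.12592183  0.03218411] [-0.25496444 -0.25179802 -2.47604104]
```

The upward resistance has vanished: 8.3 N fell to the lid's weight of 2.5 N. I'll turn 4° on to the middle of the gap, then lift slowly.

Emit:
servo_tool --rows '[[[0,0,0,-0.22],[0,0,0,-0.22],[0,0,0,-0.23],[0,0,0,0],[0,0,0,0]]]'

```text
t: 7.42
tool_pos: [0.5685, -0.1202, 0.0975]
ee_rot: [[0.775, 0.632, 0.0], [0.632, -0.775, 0.0], [0.0, 0.0, -1.0]]
wrist_force: [-0.2, -0.5, -1.8]
finger_gap: 0.0129
```

Emit:
servo_tool --rows '[[[0,0,-0.05,0],[0,0,-0.05,0],[0,0,0,0],[0,0,0,0],[0,0,0,0]]]'

```text
t: 7.83
tool_pos: [0.5683, -0.1203, 0.1005]
ee_rot: [[0.775, 0.632, 0.0], [0.632, -0.775, -0.0], [0.0, 0.0, -1.0]]
wrist_force: [0.2, 0.3, -2.5]
finger_gap: 0.013
```

Emit:
servo_tool --rows '[[[0,0,-0.1,0],[0,0,-0.1,0],[0,0,-0.1,0],[0,0,-0.1,0],[0,0,0,0]]]'

```text
t: 8.25
tool_pos: [0.569, -0.1203, 0.1135]
ee_rot: [[0.775, 0.632, 0.002], [0.632, -0.775, -0.0], [0.001, 0.001, -1.0]]
wrist_force: [0.8, 0.7, -2.7]
finger_gap: 0.0132
```

Emit:
servo_tool --rows '[[[0,0,-0.15,0],[0,0,-0.2,0],[0,0,-0.3,0],[0,0,-0.3,0],[0,0,-0.3,0]]]'

```text
t: 8.67
tool_pos: [0.5686, -0.1203, 0.1513]
ee_rot: [[0.775, 0.632, 0.001], [0.632, -0.775, -0.0], [0.001, 0.001, -1.0]]
wrist_force: [-0.1, -1.2, -2.4]
finger_gap: 0.0128
```

Emit:
servo_tool --rows '[[[0,0,-0.3,0],[0,0,-0.3,0],[0,0,-0.2,0],[0,0,-0.1,0],[0,0,0,0]]]'

```text
t: 9.08
tool_pos: [0.5689, -0.1204, 0.1781]
ee_rot: [[0.775, 0.632, 0.002], [0.632, -0.775, -0.0], [0.001, 0.002, -1.0]]
wrist_force: [-0.1, 0.0, -2.2]
finger_gap: 0.0127
```

Run:
```python
from h import *
s=readout.sense();R=s["ee_rot"]
print(s["wrist_force"],s["tool_pos"],s["joint_pos"].round(1),R.T@(np.array([.4955,.1445,s["tool_pos"][2]])-s["tool_pos"])/.03)
c,im,d=cap("scene"); cv2.imwrite("pics/s1.png",cv2.cvtColor(cv2.resize(im[120:300,130:370],(720,540)),cv2.COLOR_RGB2BGR))
for r in models.outline_of("scene","mat")[:2]:
    Q,_,_=cloud(c,d,r["region"]);Q=Q[abs(Q[:,2]-.004)<.006]
    if len(Q)>20: print("mat",r["conf"],r["rect"],cv2.minEnclosingCircle(Q[:,:2].astype(np.float32)))
```

```text
[-0.14046377  0.03920042 -2.21686589] [ 0.5689304  -0.12035247  0.17808667] [ 24.7  24.8 -20.4  85.8   8.9  70.9 -47.7] [ 3.68364055 -8.38825273 -0.00839439]
mat 0.78 [238.8, 143.2, 50.1, 41.5] ((0.4965416193008423, 0.14680172502994537), 0.09892603009939194)
mat 0.45 [211.6, 206.1, 34.7, 29.8] ((0.5537651181221008, -0.12383703887462616), 0.06471950560808182)
```

View pics/s1.png

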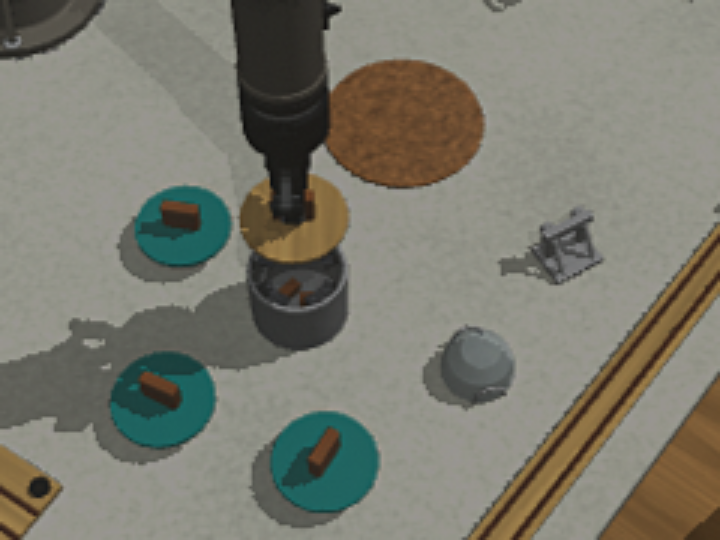

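The lid hangs level from the knob at crop (295,215), clear of the canister, and the mat is free at (405,120). I'll carry it over.

Emit:
servo_tool --rows '[[[0.15,-0.35,0,0],[0.3,-0.7,0,0],[0.3,-0.7,0,0],[0.3,-0.7,0,0],[0.3,-0.7,0,0]]]'

```text
t: 9.6
tool_pos: [0.5387, -0.0194, 0.1763]
ee_rot: [[0.774, 0.633, -0.002], [0.633, -0.774, 0.001], [-0.001, -0.002, -1.0]]
wrist_force: [0.5, -0.9, -2.3]
finger_gap: 0.013
```

Emit:
servo_tool --rows '[[[0.3,-0.7,0,0],[0.3,-0.7,0,0],[0.3,-0.7,0,0],[0.3,-0.7,0,0],[0.3,-0.7,0,0]]]'

```text
t: 10.02
tool_pos: [0.5069, 0.0902, 0.1765]
ee_rot: [[0.774, 0.633, -0.001], [0.633, -0.774, 0.0], [-0.001, -0.001, -1.0]]
wrist_force: [-0.1, 0.3, -2.7]
finger_gap: 0.013
```

Emit:
servo_tool --rows '[[[0.3,-0.7,0,0],[0.3,-0.7,0,0],[0.15,-0.35,0,0],[0,0,0,0],[0,0,0,0]]]'

```text
t: 10.43
tool_pos: [0.4924, 0.1431, 0.1767]
ee_rot: [[0.774, 0.633, -0.0], [0.633, -0.774, -0.001], [-0.001, 0.001, -1.0]]
wrist_force: [0.5, -0.1, -1.9]
finger_gap: 0.0131
```

Run:
```python
from h import *
s=readout.sense();R=s["ee_rot"]
print(s["wrist_force"],s["tool_pos"],R.T@(np.array([.4955,.1445,s["tool_pos"][2]])-s["tool_pos"])/.03)
c,im,d=cap("scene")
P,_,_=cloud(c,d,d>0)
z=s["tool_pos"][2]-.006   # expected plate top
k=(np.hypot(P[:,0]-s["tool_pos"][0],P[:,1]-s["tool_pos"][1])<.05)&(abs(P[:,2]-z)<.012)
print("plate top expected",z,"seen",np.percentile(P[k][:,2],[10,50,90]))
Q=P[k];A=np.c_[Q[:,:2]-Q[:,:2].mean(0),np.ones(len(Q))];print("tilt",np.linalg.lstsq(A,Q[:,2],rcond=None)[0])
```

```text
[ 0.51951275 -0.07254904 -1.90669884] [0.49236205 0.14312751 0.17673179] [ 1.09916589e-01  3.08574759e-02 -9.37301625e-05]
plate top expected 0.17073179350950127 seen [0.16771853 0.17048867 0.17330107]
tilt [-0.004267    0.01464461  0.17048909]
```

Emit:
servo_tool --rows '[[[0.1,0,0.4,0],[0,0,0.7,0],[0,0,0.8,0],[0,0,0.8,0],[0,0,0.7,0]]]'

```text
t: 10.9
tool_pos: [0.495, 0.1427, 0.0725]
ee_rot: [[0.777, 0.629, -0.001], [0.629, -0.777, -0.001], [-0.002, 0.0, -1.0]]
wrist_force: [0.7, -0.2, -2.3]
finger_gap: 0.0129
```

Emit:
servo_tool --rows '[[[0,0,0.5,0],[0,0,0.3,0],[0,0,0.15,0],[0,0,0,0],[0,0,0,0]]]'

```text
t: 11.32
tool_pos: [0.4958, 0.1449, 0.0469]
ee_rot: [[0.775, 0.631, 0.001], [0.631, -0.775, 0.0], [0.001, 0.0, -1.0]]
wrist_force: [0.5, 0.2, -1.8]
finger_gap: 0.0129
```

Emit:
servo_tool --rows '[[[0,0,0,0],[0,0,0,0]]]'

```text
t: 11.48
tool_pos: [0.4961, 0.1454, 0.0476]
ee_rot: [[0.775, 0.632, 0.003], [0.632, -0.775, 0.001], [0.002, 0.001, -1.0]]
wrist_force: [0.7, 0.9, -2.6]
finger_gap: 0.0129
```

Emit:
servo_tool --rows '[[[0,0,0.1,0],[0,0,0.1,0],[0,0,0.08,0],[0,0,0,0],[0,0,0,0]]]'

```text
t: 11.9
tool_pos: [0.4947, 0.145, 0.0378]
ee_rot: [[0.775, 0.632, -0.001], [0.632, -0.775, -0.0], [-0.001, -0.0, -1.0]]
wrist_force: [-0.0, 0.4, -2.5]
finger_gap: 0.0131
```

Emit:
servo_tool --rows '[[[0,0,0.03,0],[0,0,0,0],[0,0,0,0]]]'

```text
t: 12.15
tool_pos: [0.4951, 0.1452, 0.0372]
ee_rot: [[0.775, 0.632, 0.0], [0.632, -0.775, -0.0], [0.0, 0.0, -1.0]]
wrist_force: [0.3, 0.0, -2.3]
finger_gap: 0.0127
```

Emit:
servo_tool --rows '[[[0,0,0.02,0],[0,0,0,0],[0,0,0,0]]]'

```text
t: 12.4
tool_pos: [0.495, 0.1451, 0.0366]
ee_rot: [[0.775, 0.632, -0.0], [0.632, -0.775, -0.0], [-0.0, -0.0, -1.0]]
wrist_force: [-0.4, 0.1, -1.9]
finger_gap: 0.0128
```

Emit:
servo_tool --rows '[[[0,0,0.015,0],[0,0,0,0],[0,0,0,0]]]'

```text
t: 12.65
tool_pos: [0.495, 0.1451, 0.0361]
ee_rot: [[0.775, 0.632, -0.0], [0.632, -0.775, -0.0], [-0.0, 0.0, -1.0]]
wrist_force: [1.2, -0.7, -2.2]
finger_gap: 0.013
```

Emit:
servo_tool --rows '[[[0,0,0.015,0],[0,0,0,0],[0,0,0,0]]]'

```text
t: 12.9
tool_pos: [0.4951, 0.1452, 0.0359]
ee_rot: [[0.775, 0.632, 0.0], [0.632, -0.775, -0.0], [0.0, 0.0, -1.0]]
wrist_force: [-0.3, 0.2, 1.0]
finger_gap: 0.0129
```

Contact with the mat: the force went from -2.2 N to +1.0 N. Now I'll let go and rise.

Emit:
servo_tool --rows '[[[0,0,0,0],[0,0,0,0],[0,0,0,0],[0,0,0,0],[0,0,0,0]]]' --hand 0.8

```text
t: 13.32
tool_pos: [0.4952, 0.1452, 0.0358]
ee_rot: [[0.775, 0.632, 0.0], [0.632, -0.775, 0.0], [0.0, 0.0, -1.0]]
wrist_force: [0.1, 0.2, -0.5]
finger_gap: 0.0681
```

Emit:
servo_tool --rows '[[[0,0,0,0],[0,0,0,0],[0,0,0,0],[0,0,0,0]]]'

```text
t: 13.65
tool_pos: [0.495, 0.1452, 0.0357]
ee_rot: [[0.775, 0.632, 0.0], [0.632, -0.775, 0.0], [0.0, -0.0, -1.0]]
wrist_force: [0.3, 0.5, -0.3]
finger_gap: 0.0682
```

Emit:
servo_tool --rows '[[[0,0,-0.2,0],[0,0,-0.4,0],[0,0,-0.7,0],[0,0,-0.9,0],[0,0,-0.9,0]]]'

```text
t: 14.07
tool_pos: [0.4944, 0.145, 0.1296]
ee_rot: [[0.775, 0.632, -0.001], [0.632, -0.775, -0.0], [-0.001, -0.001, -1.0]]
wrist_force: [0.7, 0.5, 0.1]
finger_gap: 0.0687
```

Emit:
servo_tool --rows '[[[0,0,-0.9,0],[0,0,-0.9,0],[0,0,-0.5,0],[0,0,0,0],[0,0,0,0]]]'

```text
t: 14.48
tool_pos: [0.4955, 0.1454, 0.1987]
ee_rot: [[0.775, 0.632, 0.002], [0.632, -0.775, 0.0], [0.002, 0.001, -1.0]]
wrist_force: [0.5, -0.2, -0.1]
finger_gap: 0.0682
```

Run:
```python
from h import *
c,im,d=cap("wrist"); P,u,v=cloud(c,d,d>0)
near=np.hypot(P[:,0]-.495,P[:,1]-.145)<.1
L=P[near&(abs(P[:,2]-.03)<.005)]
print("lid",cv2.minEnclosingCircle(L[:,:2].astype(np.float32)),"z pct",np.percentile(L[:,2],[5,50,95]))
A=np.c_[L[:,:2]-L[:,:2].mean(0),np.ones(len(L))];print("tilt",np.linalg.lstsq(A,L[:,2],rcond=None)[0])
kn=P[near&(P[:,2]>.055)&(P[:,2]<.07)];print("knob top",kn.mean(0),len(kn))
c,im2,d=cap("scene")
ims=[cv2.resize(im,(400,300)),cv2.resize(im2[110:290,150:390],(400,300))]
cv2.imwrite("pics/f1.png",cv2.cvtColor(np.hstack(ims),cv2.COLOR_RGB2BGR))
cap("top")[1];print(readout.sense()["wrist_force"],readout.sense()["t"])
```

```text
lid ((0.4956713020801544, 0.14486341178417206), 0.05223780870437622) z pct [0.02823519 0.02942972 0.03060579]
tilt [-0.00079359 -0.00110255  0.02942768]
knob top [0.4971698  0.14610216 0.06276801] 768
[ 0.54967062 -0.26397094  0.31020154] 14.6333
```

View pics/f1.png

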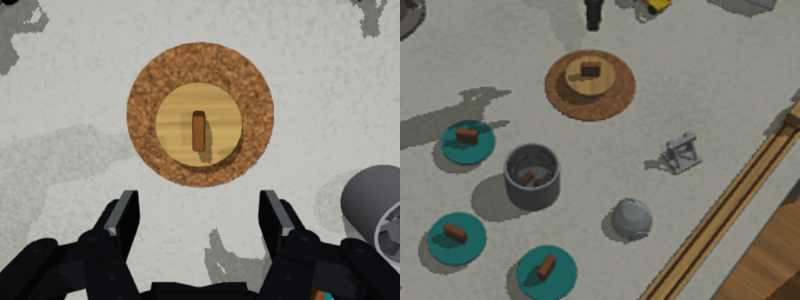

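The lid sits level and knob up near the middle of the mat, around (199,125) in the left picture. The canister is open at (532,177) in the right one, and the other toys haven't moved. Nothing is being touched, so I'm handing in.

```bash
python3 -c "
from station import order
print(order.finish_job())"
```

```text
the job is handed in; nothing more can be done
None
```

The canister is open, and its lid is on the cork mat, knob up and released. I handed the job in at about 14.6 s of the 51 s.

- **Opening:** I took the knob and pulled the lid up about 5 mm, which met roughly 8 N. After about 14° of turning, this dropped to the lid's own weight of about 2.4 N. I turned 4° further to the middle of the gap and lifted the lid straight out, with no extra resistance.
- **Setting down:** I lowered it in small steps until the force changed from −2.2 N to +1.0 N, then let go and rose clear.
- **Last checks:** The lid lies level, about 1 mm from the mat's centre by my measurements. Its top is at 29.4 mm, where 30 mm was expected. The gripper touches nothing, and the look-alikes, dome and buffer stop look undisturbed in the last picture. The crane car is only partly in that view and the crossing is outside it, but the arm only passed well above the crossing and never went near the car.
- **Disagreements:** The top and wrist cameras differed by about 3 mm on where the lid was. I used the wrist view and the grasp held.

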